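Clear the jar jam at the infeed gate

ROBOT

A 6-joint arm with a two-finger parallel gripper is mounted at the origin on the work surface. World frame = base frame: x ahead of the robot, y to its left, z up, the work surface at z = 0. Lengths are in m, angles in rad, forces in N, time in s.
With the tool pointing down it reaches from about 0.375 to 0.975 m from the base axis. Payload 3.8 kg.
Tool frame: the origin (TCP) lies on the centre line of the jaws, within the pads' length; the fingertips stand 14 mm ahead of it and the grasp point (between the pads) lies 5 mm behind it; z points along the fingers, y is the line along which they close (so a half turn about z gives the same grasp; the last joint's range is limited). The gripper opens to 85 mm and grips with 20 to 120 N. Pads are 22 mm wide; open, the fingers measure 114 mm over their backs; the gripper's body (76 mm by 85 mm) begins 54 mm behind the grasp point. The pads swing forward as they close: fully open they stand 13 mm farther back than shut.
Start: joints at [1.16, 0.264, 1.604, -0, 1.274, -0.037], TCP at [0.246, 0.628, 0.245] pointing down, gripper open.
Joint ranges: [-2.63, 2.63], [-0.94, 2.18], [0.31, 2.57], [-1.31, 4.45], [0, 2.66], [-2.55, 2.55]. Speed limits (rad/s): [2.57, 2.57, 3.14, 3.14, 3.14, 3.14].

INTERFACE

Orientations are given as a rotation vector (axis times angle).
In Python, from workcell import bot, eyes, spot_in gives the robot as it stands.
- The arm moves only by the tool carry_out, never from a script. Its argument "series" is text: rows parted by semicolons, each of 4 numbers parted by spaces: the shift along the world's x, y, z in m, then the turn about the world's z in degrees. In form: tx ty tz roll; .... A call has 1 to 20 rows; each row shifts and turns the commanded pose from where the row before left it; what a row does not reach is not made up. A row lasts 1/8 s, in which the tool goes at most 62.5 mm and 10.7 degrees, less where a joint would pass 70% of its speed; a pose out of reach is approached as far as the arm can. A call is refused whole if a number of a shift passes 0.0625 or a number of a turn 10.7, either way. A call with a gripper value outside its range is refused whole. "jaw" is the gripper command: -1 is shut, 1 is fully open, values between are in proportion, set as the call begins (left out, the last holds). The fingers move at their own pace and stop on an object; "grip_force" is the grip in N (left out, the last holds). Time passes only in rows, so rows that do not move let the fingers close. It gives the time, the measured TCP pose, the force, the opening and the grip force at its end, in the units of the state.
- bot.read_state(): the state, without advancing time (a new reading comes with each control period).
- eyes.read_camera(name): name is "side" or "top"; returns (picture, depth): 400x640x3 uint8, blue, green, red; 400x640 float32, m along the optical axis (not along the pixel's ray), 0 where there is no reading.
- eyes.get_calibration(name): a dict with "K" (3x3 intrinsics, pixels), "position" and "rotation" of the camera in the world. Camera axes: x right, y down, z forward; pixel columns grow to the right and rows downward; lengths in m; the calibration is good to about 2 mm. A picture is of the moment at which its call begins. get_calibration takes no time and is no camera call.
- bot.finish_job(): hands the job in; it is judged then, once.
Trained networks look in the newest picture that a camera, given by its name, has taken for a name from the list of things; names that differ only in an ending like _2 or _b are one class to them, and where a whole thing is asked for, a point or a joint stands for the part that bears it (a point fixed in the world has none). Each returns a list of dicts, best first, with "score" (0 to 1); they miss things now and then, are a little off and sometimes report something else, mostly with a low value. They report only what shows in the picture. A call takes as long as a camera call. They do not tell look-alikes from the thing itself.
- spot_in(camera, target): "rect" ([centre column, centre row, width, height] in pixels, round what is visible of it).
The state is a dict: "time": time; "q": joint angles; "joint_vel": joint speeds; "joint_torque": joint torques, N m; "tool_pos": TCP position; "tcp_rot": TCP orientation; "wrist_force": force on the tool from outside, world axes, zero at the start; "torque": the same for the moment, N m; "width": opening from 0.0 (shut) to 1.0 (fully open); "grip_force": force on a finger pad.
Only numpy, scipy, OpenCV 4.12 (cv2) and the standard library are available. Lean on these libraries where they do the work, as an engineer would, in place of code of your own. Each camera call takes 0.05 s, during which the arm holds its last target. There are 200 camera calls.

TASK

A too-wide jar is jammed in the sprung gate of the infeed lane: nudge it back out the way it came and leave it standing on the plate to one side, clear of the straight run to the gate. Then slide the slim jar through the gate and down the lane until it has gently pushed the stop's plunger in by at least half its travel, and leave it standing there. Keep the jars upright and down on the plate (slide, do not lift), do not force or ram anything, and do not disturb the small amber vial.

Things in the scene. Friction and masses are not known exactly. Their poses are not given: they have to be found in the camera images.
- lane: fixed steel plate 375 x 230 x 8 mm with guides. Origin on the lane's centre line, on the table under the gate's downstream end; +x downstream, y across, z up. Plate top z = 8 mm, from x = -225 to +150. All guides are 20 mm high (tops z = 28). Lane rails: inner faces y = -24 and +24, 12 thick, x = 0 to 150. Edge lips 6 mm high at y = -112 and +112, upstream.
- gate_mouth (a point): upstream end of the gate on the centre line, plate level (lane x = -40 mm). Gate, x = -40 to 0: fixed wall, face at y = -24; opposite, a sprung jaw, face at y = +22 at rest, giving way up to 10 mm outwards at 1.2 N/mm. Upstream of it both sides flare out at 40 degrees to about x = -75, y = 54 mm, 20 mm high.
- lane_end (a point): downstream end of the plate on the centre line, plate level (lane x = 150 mm). Here stands the stop: a black block 64 mm high, with a plunger, a 28 mm steel disc facing upstream centred 40 mm above the table. The block may be set anywhere over 30 mm and its setting is not measured: the untouched disc face is at lane x = 75 to 105 mm, to be found by feel.
- wide_jar: the blocking jar: round white plastic jar with blue screw lid, 52 mm diameter, 70 mm high, about 0.15 kg; origin at the centre of its underside, z up. It starts wedged between the fixed wall and the sprung jaw of the gate (squeezed by some 7 N; sliding it back takes roughly 3 to 8 N); the rails behind the gate are too narrow for it.
- slim_jar: the jar to feed: same make, 42 mm diameter, 70 mm high, about 0.11 kg; origin at the centre of its underside, z up. It starts free on the upstream end of the plate, left or right of the centre line.
- vial: bystander: small amber vial with black cap, 28 mm diameter, 60 mm high, origin at the centre of its underside; stands upstream on the plate on the other side from the slim jar. Leave it alone.
- plunger (a joint): how far the stop's plunger has been pushed in (m): 0 = out, 0.012 = hard end. It starts to move at about 4.5 N and then takes 0.35 N more per mm, and stays where it is left.
Not all that is in view belongs to the job. What is shaped like the wide_jar but pink is not meant.

How it is judged:
By the outcome, as a careful person would: the job done as asked, in the order asked, and still so for the second after the job is handed in, with the robot touching nothing.
It also fails if it takes over 72 s, if anything falls off the work surface, if the arm or the gripper's body presses on something with over 40 N, if the wrist force passes 120 N, or if a joint passes its speed limit or range.

## Working session

There is one attempt and no reset: what is moved stays moved. The work goes in short steps, Python scripts to look and compute and a tool call to move; the robot and the scene stay as the last step left them, time stands still between calls to the robot, and variables do not carry over. Pictures are saved under pics/ and viewed, at most 10 in all, crops included, and the job is handed in when it is done.

Besides the shell and the picture viewer there is one more tool, called after "Call:" in YAML: its name, and indented under it one key for each argument. carry_out: Moves the arm, as the interface text tells. Its arguments: {"type":"object","properties":{"series":{"type":"string"},"jaw":{"type":"number"},"grip_force":{"type":"number"}},"required":["series"]}

```bash
mkdir -p pics
cat > h.py <<'E'
import numpy as np, cv2
from workcell import bot, eyes, spot_in
def world(cam,u,v,d):
    c=eyes.get_calibration(cam);K=np.array(c["K"]);R=np.array(c["rotation"])
    if R.shape!=(3,3): R=cv2.Rodrigues(R.astype(float))[0]
    return R@(np.linalg.inv(K)@np.array([u,v,1.])*d)+np.array(c["position"])
def atz(cam,u,v,z):
    o=world(cam,u,v,0);p=world(cam,u,v,1.);return o+(p-o)*(z-o[2])/(p[2]-o[2])
E
python3 - <<'E'
from h import *
s=bot.read_state();print(s)
for c in("top","side"):
    im,d=eyes.read_camera(c);cv2.imwrite(f"pics/{c}0.png",im);np.save(f"pics/{c}0.npy",d)
    print(c,eyes.get_calibration(c))
    for t in("wide_jar","slim_jar","vial","lane","plunger"):
        for r in spot_in(c,t)[:3]:
            u,v,w,h=r["rect"];dd=d[int(v),int(u)]
            print(t,round(r["score"],2),np.round(r["rect"],1),np.round(world(c,u,v,dd),3))
E
```

```text
{'time': 0.0, 'q': array([ 1.16008605e+00,  2.64752099e-01,  1.60537093e+00, -4.26831732e-06,
        1.27369594e+00, -3.69113146e-02]), 'joint_vel': array([-2.18829464e-03, -4.19157285e-06,  1.43065395e-03, -1.90091354e-04,
        1.41923029e-03, -1.54594881e-03]), 'joint_torque': array([ 1.03500341e-03, -5.15120173e+01, -3.67320156e+01,  5.14768669e-05,
        1.27659319e-02, -1.07887493e-05]), 'tool_pos': array([0.24621112, 0.62774588, 0.24396436]), 'tcp_rot': array([-0.58365624, -3.08639899,  0.00341076]), 'wrist_force': array([-0.00238184, -0.54417468,  0.75122189]), 'torque': array([-0.0370503 , -0.02294763,  0.03987622]), 'grip_force': 0.0, 'width': 0.9999247131624154}
top {'K': array([[362.37146023,   0.        , 319.94808023],
       [  0.        , 362.37146023, 198.48086245],
       [  0.        ,   0.        ,   1.        ]]), 'position': array([0.39099761, 0.07208607, 0.78069258]), 'rotation': array([-2.13736502,  2.12833734, -0.21326226])}
wide_jar 0.88 [306.6 279.5  29.1  25.2] [0.365 0.086 0.072]
wide_jar 0.81 [346.8 188.3  26.6  37.4] [0.541 0.008 0.08 ]
wide_jar 0.
[... 232 characters left out ...]
unger 0.68 [284.2 190.2  19.2   9.4] [0.544 0.134 0.044]
side {'K': array([[408.15709293,   0.        , 322.93074139],
       [  0.        , 408.15709293, 200.20620375],
       [  0.        ,   0.        ,   1.        ]]), 'position': array([0.42016085, 0.64470491, 0.49076333]), 'rotation': array([-0.2355965 ,  2.74405401, -1.38314888])}
wide_jar 0.88 [304.1 186.2  24.8  37.7] [0.549 0.038 0.063]
wide_jar 0.87 [405.6 228.6  32.5  53.3] [0.363 0.117 0.056]
wide_jar 0.75 [405.4 175.   30.1  42.4] [ 0.362 -0.066  0.044]
slim_jar 0.69 [286.6 142.4  19.8  38.9] [ 0.621 -0.127  0.058]
vial 0.86 [339.  146.9  16.8  29.5] [ 0.508 -0.148  0.047]
lane 0.62 [291.4 211.2 140.5 126.8] [0.572 0.048 0.009]
```

View pics/top0.png

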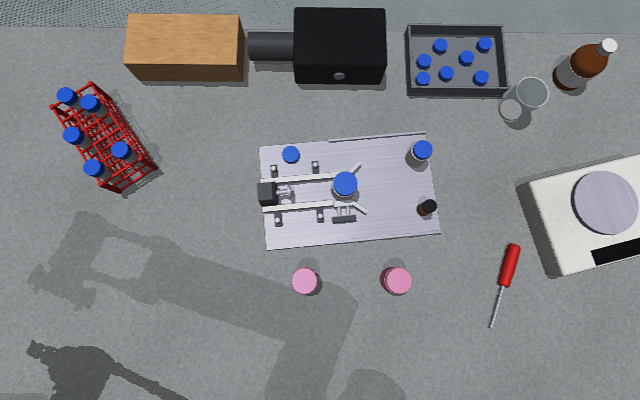

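View pics/side0.png

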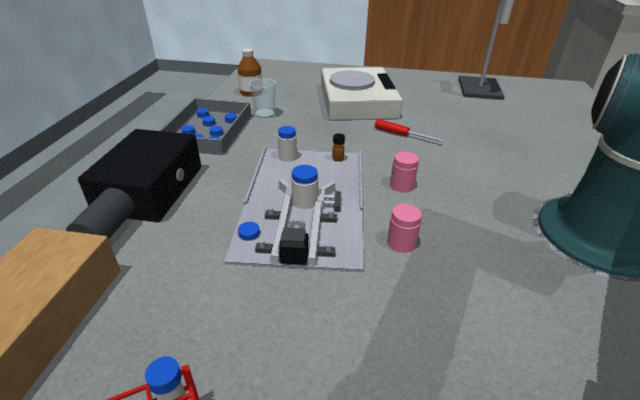

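The top view shows the lane plate with corners near (259,146), (425,132), (441,233) and (267,250). The wide jar sits in the gate at (345,184), the slim jar is at (421,150) and the vial at (428,207). The lone blue lid at (290,154) and the pink jars are decoys. The side view agrees.

Run:
```python
from h import *
im=cv2.imread("pics/top0.png")
c=cv2.resize(im[120:260,250:450],None,fx=4,fy=4,interpolation=cv2.INTER_CUBIC);cv2.imwrite("pics/crop.png",c)
P=[(259,146),(425,132),(441,233),(267,250)]
L=np.array([(150,-115),(-225,-115),(-225,115),(150,115)])/1e3
W=np.array([atz("top",*p,0.008)[:2] for p in P]);print(W)
a=L-L.mean(0);b=W-W.mean(0)
th=np.arctan2((a[:,0]*b[:,1]-a[:,1]*b[:,0]).sum(),(a*b).sum());R=np.array([[np.cos(th),-np.sin(th)],[np.sin(th),np.cos(th)]])
t=W.mean(0)-R@L.mean(0);print("th",np.degrees(th),"t",t,"res",(L@R.T+t-W)*1e3)
# jar lids: colour blobs
hsv=cv2.cvtColor(im,cv2.COLOR_BGR2HSV);d=np.load("pics/top0.npy")
m=cv2.inRange(hsv,(100,120,60),(130,255,255));m[:125]=0;m[:,:250]=0
n,lab,st,ce=cv2.connectedComponentsWithStats(m)
for i in range(1,n):
    if st[i,4]>100:
        z=np.median([world("top",u,v,d[v,u])[2] for v,u in np.argwhere(lab==i)[::5]])
        p=atz("top",*ce[i],0.078 if z>.04 else z)
        print(st[i],ce[i],"z",z,p,"lane",(R.T@(p[:2]-t))*1e3)
p=atz("top",429,206.5,.068);print("vial",p,(R.T@(p[:2]-t))*1e3)
```

```text
[[ 0.6518826   0.19535845]
 [ 0.68800807 -0.1770837 ]
 [ 0.4603347  -0.20008397]
 [ 0.42297001  0.17092763]]
th 95.7234468119926 t [0.55205909 0.03459266] res [[-0.35585112 -0.04496755]
 [ 0.91628216 -0.73338424]
 [-0.26375517 -0.67030429]
 [-0.29667588  1.44865608]]
[413 140  20  20 289] [422.29757785 149.26989619] z 0.077410998966778 [ 0.62406869 -0.14712687  0.078     ] lane [-187.9949273   -53.52828759]
[282 146  17  18 231] [290.35930736 154.01298701] z 0.021885219090861163 [0.62954456 0.12448221 0.02188522] lane [ 81.71404263 -86.06360965]
[333 172  24  24 453] [344.92273731 183.32891832] z 0.0777363452841382 [0.55206245 0.01109675 0.078     ] lane [-23.37911395   2.33983244]
vial [ 0.50789418 -0.15788213  0.068     ] [-187.11083881   63.13966186]
```

View pics/crop.png

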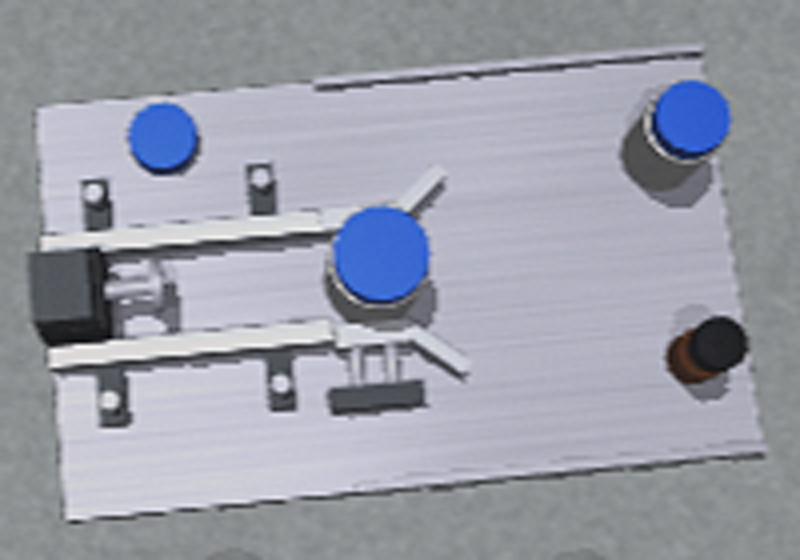

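Measured lane pose: angle 95.7°, origin at (0.552, 0.035). The wide jar is at lane (-23, +2), which matches the wedge geometry. The slim jar is at (-188, -54) and the vial at (-187, +63). I'll go above the wide jar with the fingers along the lane.

Call:
carry_out:
  series: "0.0255 -0.0514 -0.006 2.26;0.0255 -0.0514 -0.006 2.26;0.0255 -0.0514 -0.006 2.26;0.0255 -0.0514 -0.006 2.26;0.0255 -0.0514 -0.006 2.26;0.0255 -0.0514 -0.006 2.26;0.0255 -0.0514 -0.006 2.26;0.0255 -0.0514 -0.006 2.26;0.0255 -0.0514 -0.006 2.26;0.0255 -0.0514 -0.006 2.26;0.0255 -0.0514 -0.006 2.26;0.0255 -0.0514 -0.006 2.26;0 0 0 0;0 0 0 0"
  jaw: 1
  grip_force: 20

```text
time: 2.35
tool_pos: [0.5522, 0.0116, 0.1732]
tcp_rot: [0.154, -3.137, -0.001]
wrist_force: [0.3, 0.5, -0.3]
width: 0.999
grip_force: 0.0
```

Call:
carry_out:
  series: "0 0 -0.025 0;0 0 -0.025 0;0 0 -0.025 0;0 0 -0.025 0;0 0 -0.015 0;0 0 -0.009 0;0 0 0 0;0 0 0 0"

```text
time: 3.35
tool_pos: [0.5533, 0.0117, 0.0502]
tcp_rot: [-0.156, 3.136, -0.0]
wrist_force: [-0.9, 0.9, 0.6]
width: 1.0
grip_force: 0.0
```

Call:
carry_out:
  series: "0 0 0 0;0 0 0 0;0 0 0 0;0 0 0 0;0 0 0 0;0 0 0 0"
  jaw: -1
  grip_force: 20

```text
time: 4.1
tool_pos: [0.553, 0.0114, 0.0499]
tcp_rot: [-0.156, 3.137, -0.0]
wrist_force: [-1.1, -0.7, 4.7]
width: 0.602
grip_force: 21.2
```

Call:
carry_out:
  series: "0.0003 -0.003 0 0;0.0005 -0.005 0 0;0.0005 -0.005 0 0;0.0005 -0.005 0 0;0.0005 -0.005 0 0;0.0005 -0.005 0 0"

```text
time: 4.85
tool_pos: [0.5564, -0.0166, 0.0499]
tcp_rot: [-0.156, 3.136, -0.0]
wrist_force: [0.3, 1.7, 5.5]
width: 0.603
grip_force: 21.3
```

Call:
carry_out:
  series: "0.0008 -0.0076 0 0;0.0008 -0.0076 0 0;0.0008 -0.0076 0 0;0.0008 -0.0076 0 0;0.0008 -0.0076 0 0;0.0008 -0.0076 0 0;0.0008 -0.0076 0 0;0.0008 -0.0076 0 0;0.0008 -0.0076 0 0;0 0 0 0"

```text
time: 6.1
tool_pos: [0.5628, -0.086, 0.0499]
tcp_rot: [-0.156, 3.137, -0.002]
wrist_force: [-0.5, -1.1, 5.9]
width: 0.598
grip_force: 21.4
```

Call:
carry_out:
  series: "-0.004 -0.0004 0 -9;-0.006 -0.0006 0 -9;-0.006 -0.0006 0 -9;-0.006 -0.0006 0 -9;-0.008 -0.0008 0 -9;-0.008 -0.0008 0 -9;-0.008 -0.0008 0 -9;-0.008 -0.0008 0 -9;-0.008 -0.0008 0 -9;-0.008 -0.0008 0 -9;0 0 0 0;0 0 0 0"

```text
time: 7.6
tool_pos: [0.4923, -0.0926, 0.0499]
tcp_rot: [2.108, 2.329, -0.001]
wrist_force: [-2.2, -0.1, 8.0]
width: 0.599
grip_force: 21.6
```

Run:
```python
from h import *
for c in("side","top"):
    im,d=eyes.read_camera(c)
    cv2.imwrite(f"pics/{c}1.png",cv2.resize(im[100:280,200:460],None,fx=3,fy=3))
```

```text
(no output)
```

View pics/side1.png

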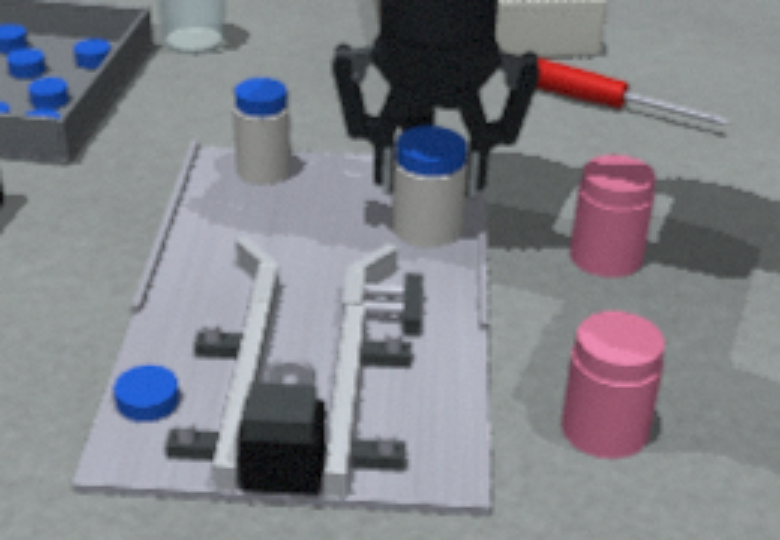

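The wide jar stands upright at the side with its lane y near +72. I'll release it, rise, and go over to the slim jar.

Call:
carry_out:
  series: "0 0 0 0;0 0 0 0;0 0 0 0;0 0 0 0;0 0 0.01 0;0 0 0.03 0;0 0 0.04 0;0 0 0.03 0;0.033 -0.0136 0 0;0.033 -0.0136 0 0;0.033 -0.0136 0 0;0.033 -0.0136 0 0;0 0 0 0;0 0 0 0"
  jaw: 1

```text
time: 9.45
tool_pos: [0.6239, -0.146, 0.1593]
tcp_rot: [-2.108, -2.328, 0.001]
wrist_force: [0.4, -0.4, 0.2]
width: 1.0
grip_force: 0.0
```

Run:
```python
from h import *
print(bot.read_state()["tool_pos"])
th=np.radians(95.7234);R=np.array([[np.cos(th),-np.sin(th)],[np.sin(th),np.cos(th)]]);t=np.array([0.55206,0.03459])
for c in("side","top"):
    im,d=eyes.read_camera(c)
    cv2.imwrite(f"pics/{c}2.png",cv2.resize(im[100:280,200:460],None,fx=3,fy=3))
    for n,z in(("wide_jar",.078),("slim_jar",.078),("vial",.068)):
        for r in spot_in(c,n)[:3]:
            u,v,w,h=r["rect"];p=world(c,u,v,d[int(v),int(u)]);print(c,n,round(r["score"],2),np.round(p,3),np.round(R.T@(p[:2]-t)*1e3))
hsv=cv2.cvtColor(im,cv2.COLOR_BGR2HSV)
m=cv2.inRange(hsv,(100,120,60),(130,255,255));m[:125]=0;m[:,:250]=0
n,lab,st,ce=cv2.connectedComponentsWithStats(m)
for i in range(1,n):
    if st[i,4]>60:
        p=atz("top",*ce[i],.078);print(st[i],p,R.T@(p[:2]-t)*1e3)
```

```text
[ 0.62387523 -0.14598342  0.15929651]
side wide_jar 0.73 [ 0.36  -0.065  0.042] [-80. 201.]
side wide_jar 0.67 [0.367 0.117 0.056] [100. 176.]
side wide_jar 0.58 [ 0.492 -0.066  0.062] [-94.  70.]
side slim_jar 0.66 [ 0.619 -0.127  0.058] [-167.  -50.]
top wide_jar 0.85 [0.366 0.089 0.072] [ 73. 180.]
top wide_jar 0.65 [0.391 0.072 0.781] [ 53. 157.]
top wide_jar 0.61 [ 0.487 -0.091  0.078] [-118.   77.]
top slim_jar 0.78 [ 0.612 -0.139  0.077] [-178.  -42.]
top vial 0.83 [ 0.502 -0.15   0.069] [-178.   68.]
[413 140  20  20 292] [ 0.62379765 -0.14701643  0.078     ] [-187.85522206  -53.26912596]
[282 146  17  18 231] [0.61177697 0.12056165 0.078     ] [ 79.58773319 -67.99289823]
[386 202  25  25 478] [ 0.49146334 -0.09251634  0.078     ] [-120.42963853   72.97040665]
```

View pics/side2.png

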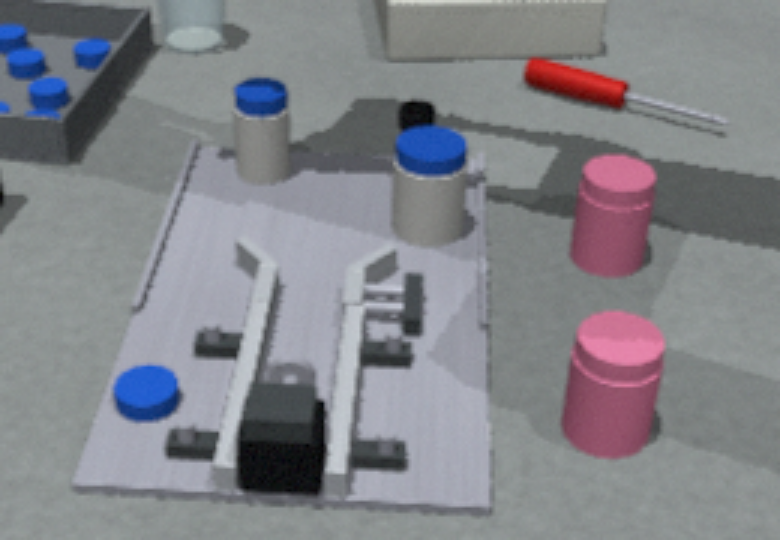

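The wide jar stands upright at lane (-120, 73), and the vial hasn't moved. I'm grasping the slim jar.

Call:
carry_out:
  series: "0 -0.0005 -0.03 0;0 0 -0.03 0;0 0 -0.025 0;0 0 -0.015 0;0 0 -0.01 0;0 0 0 0;0 0 0 0"

```text
time: 10.72
tool_pos: [0.6253, -0.1469, 0.0503]
tcp_rot: [2.107, 2.328, 0.001]
wrist_force: [0.0, -0.3, -0.3]
width: 1.002
grip_force: 0.0
```

Call:
carry_out:
  series: "0 0 0 0;0 0 0 0;0 0 0 0;0 0 0 0;0 0 0 0;0 0 0 0;0 0 0 0"
  jaw: -1
  grip_force: 20

```text
time: 11.6
tool_pos: [0.6248, -0.1469, 0.0499]
tcp_rot: [2.108, 2.329, 0.001]
wrist_force: [-1.0, -0.3, 5.1]
width: 0.485
grip_force: 20.8
```

Call:
carry_out:
  series: "-0.0071 0.0041 0 0;-0.0071 0.0041 0 0;-0.0071 0.0041 0 0;-0.0071 0.0041 0 0;-0.0071 0.0041 0 0;-0.0071 0.0041 0 0;-0.0071 0.0041 0 0;-0.0071 0.0041 0 0;0 0 0 0;0 0 0 0"

```text
time: 12.85
tool_pos: [0.567, -0.1133, 0.0498]
tcp_rot: [-2.108, -2.329, -0.0]
wrist_force: [-1.6, -0.0, 8.0]
width: 0.479
grip_force: 21.3
```

Run:
```python
from h import *
s=bot.read_state();print(s["tool_pos"],s["wrist_force"])
th=np.radians(95.7234);R=np.array([[np.cos(th),-np.sin(th)],[np.sin(th),np.cos(th)]]);t=np.array([0.55206,0.03459])
print("tcp lane",R.T@(s["tool_pos"][:2]-t)*1e3)
im,d=eyes.read_camera("top")
cv2.imwrite("pics/top3.png",cv2.resize(im[120:260,250:450],None,fx=4,fy=4,interpolation=cv2.INTER_CUBIC))
```

```text
[ 0.56695312 -0.11330603  0.04982731] [-1.59526893 -0.01602685  7.98751662]
tcp lane [-1.48643992e+02 -6.97785182e-02]
```

View pics/top3.png

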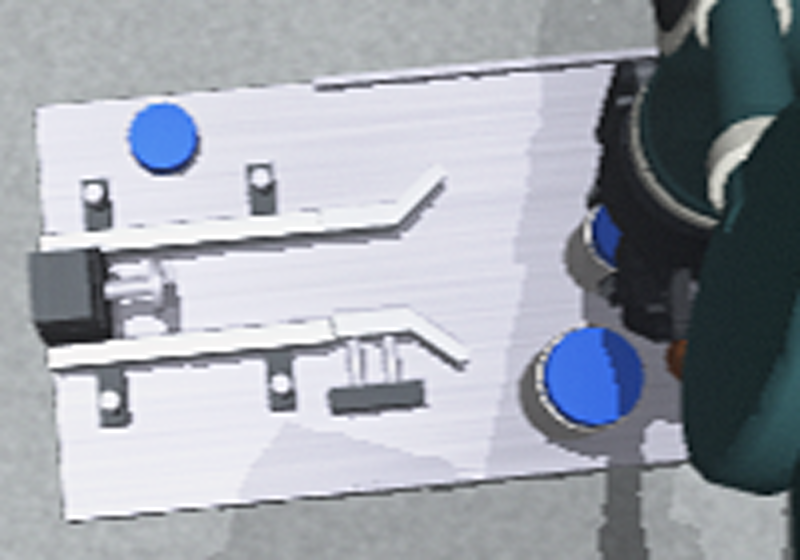

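The top view shows the gate empty, the wide jar clear at crop (593,375), and the slim jar held on the centre line. I'm advancing through the gate.

Call:
carry_out:
  series: "0.0000 0.008 0 0;-0.0008 0.008 0 0;-0.0008 0.008 0 0;-0.0008 0.008 0 0;-0.0008 0.008 0 0;-0.0008 0.008 0 0;-0.0008 0.008 0 0;-0.0008 0.008 0 0;-0.0008 0.008 0 0;-0.0005 0.005 0 0;-0.0005 0.005 0 0;-0.0005 0.005 0 0;-0.0005 0.005 0 0;0 0 0 0"

```text
time: 14.65
tool_pos: [0.5591, -0.0215, 0.0499]
tcp_rot: [2.107, 2.329, 0.001]
wrist_force: [0.5, 0.2, 7.0]
width: 0.482
grip_force: 21.2
```

```bash
cat > s.py <<'E'
from h import *
s=bot.read_state()
th=np.radians(95.7234);R=np.array([[np.cos(th),-np.sin(th)],[np.sin(th),np.cos(th)]]);t=np.array([0.55206,0.03459])
print("tcp lane",R.T@(s["tool_pos"][:2]-t)*1e3,"F lane",R.T@s["wrist_force"][:2],s["time"])
E
python3 s.py
```

```text
tcp lane [-56.53848711  -1.38146186] F lane [ 0.16610452 -0.52698027] 14.65
```

Call:
carry_out:
  series: "-0.0007 0.005 0 0;-0.0006 0.005 0 0;-0.0005 0.005 0 0;-0.0005 0.005 0 0;-0.0005 0.005 0 0;-0.0005 0.005 0 0;0 0 0 0"

```text
time: 15.52
tool_pos: [0.5557, 0.0084, 0.0498]
tcp_rot: [2.107, 2.329, 0.0]
wrist_force: [-0.5, 0.3, 6.8]
width: 0.482
grip_force: 21.1
```

```bash
python3 s.py
```

```text
tcp lane [-26.40700396  -1.0535212 ] F lane [0.32242005 0.42494509] 15.525
```

Call:
carry_out:
  series: "-0.0005 0.005 0 0;-0.0005 0.005 0 0;-0.0005 0.005 0 0;-0.0005 0.005 0 0;-0.0006 0.005 0 0;-0.0006 0.005 0 0;-0.0006 0.005 0 0;-0.0006 0.005 0 0;-0.0006 0.005 0 0;-0.0005 0.005 0 0;-0.0005 0.005 0 0;-0.0005 0.005 0 0;-0.0005 0.005 0 0;-0.0005 0.005 0 0;0 0 0 0"

```text
time: 17.4
tool_pos: [0.5482, 0.0784, 0.0498]
tcp_rot: [2.108, 2.329, 0.001]
wrist_force: [-0.0, -0.1, 7.1]
width: 0.483
grip_force: 21.2
```

```bash
python3 s.py
```

```text
tcp lane [43.96631844 -0.54534682] F lane [-0.09930116  0.04499777] 17.4
```

Call:
carry_out:
  series: "-0.0002 0.002 0 0;-0.0002 0.002 0 0;-0.0002 0.002 0 0;-0.0002 0.002 0 0;-0.0002 0.002 0 0;-0.0002 0.002 0 0"

```text
time: 18.15
tool_pos: [0.5471, 0.0898, 0.0498]
tcp_rot: [2.107, 2.329, -0.0]
wrist_force: [-0.7, -2.6, 6.8]
width: 0.48
grip_force: 21.2
```

Call:
carry_out:
  series: "-0.0002 0.002 0 0;-0.0002 0.002 0 0;-0.0002 0.002 0 0"

```text
time: 18.52
tool_pos: [0.5465, 0.0958, 0.0498]
tcp_rot: [2.107, 2.329, -0.0]
wrist_force: [-0.0, -1.6, 7.5]
width: 0.486
grip_force: 21.2
```

Call:
carry_out:
  series: "-0.0002 0.002 0 0;-0.0002 0.002 0 0;0 0 0 0"

```text
time: 18.9
tool_pos: [0.546, 0.1, 0.0498]
tcp_rot: [2.107, 2.329, -0.0]
wrist_force: [-0.6, -1.1, 7.0]
width: 0.48
grip_force: 21.2
```

Call:
carry_out:
  series: "-0.0002 0.002 0 0;-0.0002 0.002 0 0;0 0 0 0"

```text
time: 19.27
tool_pos: [0.5457, 0.1033, 0.0498]
tcp_rot: [2.106, 2.329, -0.001]
wrist_force: [0.9, -4.7, 7.0]
width: 0.484
grip_force: 21.2
```

Call:
carry_out:
  series: "-0.0002 0.002 0 0;-0.0002 0.002 0 0;0 0 0 0"

```text
time: 19.65
tool_pos: [0.5454, 0.1065, 0.0499]
tcp_rot: [2.105, 2.329, -0.003]
wrist_force: [0.4, -7.0, 7.4]
width: 0.484
grip_force: 21.2
```

Call:
carry_out:
  series: "-0.0002 0.002 0 0;-0.0002 0.002 0 0;0 0 0 0"

```text
time: 20.02
tool_pos: [0.545, 0.1101, 0.0499]
tcp_rot: [2.105, 2.328, -0.003]
wrist_force: [1.3, -7.6, 6.7]
width: 0.483
grip_force: 21.2
```

Call:
carry_out:
  series: "-0.0001 0.001 0 0;-0.0001 0.001 0 0;0 0 0 0;0 0 0 0"

```text
time: 20.52
tool_pos: [0.5448, 0.1118, 0.0499]
tcp_rot: [2.105, 2.328, -0.004]
wrist_force: [-0.0, -9.2, 7.3]
width: 0.484
grip_force: 21.2
```

```bash
python3 s.py
python3 - <<'E'
from h import *
im,d=eyes.read_camera("side");a=cv2.imread("pics/side0.png")
cv2.imwrite("pics/side4.png",np.hstack([cv2.resize(x[150:280,240:360],None,fx=3.3,fy=3.3,interpolation=cv2.INTER_CUBIC) for x in(a,im)]))
E
```

```text
tcp lane [77.54437592 -0.51649468] F lane [-9.17475931  0.9582271 ] 20.525
```

View pics/side4.png

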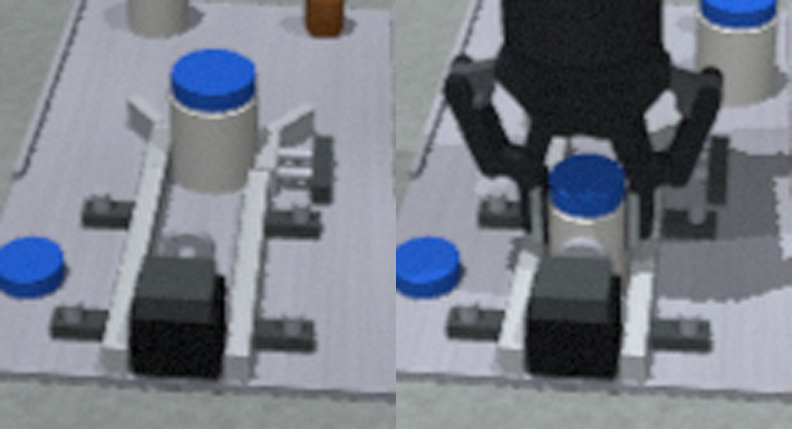

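The side view shows the jar upright between the rails against the plunger disc. I'll estimate the untouched disc face from the first top image's depth.

Run:
```python
from h import *
th=np.radians(95.7234);R=np.array([[np.cos(th),-np.sin(th)],[np.sin(th),np.cos(th)]]);t=np.array([0.55206,0.03459])
for nm in("top","side"):
    d=np.load(f"pics/{nm}0.npy");P=[]
    for v in range(150,270):
        for u in range(255,345):
            p=world(nm,u,v,d[v,u]);l=R.T@(p[:2]-t)*1e3
            if 60<l[0]<130 and abs(l[1])<16 and p[2]>.025:P.append((l[0],l[1],p[2]*1e3))
    P=np.array(P);P=P[P[:,0].argsort()];print(nm,len(P));print(np.round(P[:30]))
```

```text
Traceback (most recent call last):
  File "h.py", line 4, in world
    c=eyes.get_calibration(cam);K=np.array(c["K"]);R=np.array(c["rotation"])
ValueError: time passes only in moves, steps and waits
```

```bash
sed -i 's/^def world/import functools\n@functools.lru_cache\ndef cal(cam): return eyes.get_calibration(cam)\ndef world/; s/c=eyes.get_calibration(cam)/c=cal(cam)/' h.py
python3 - <<'E'
from h import *
th=np.radians(95.7234);R=np.array([[np.cos(th),-np.sin(th)],[np.sin(th),np.cos(th)]]);t=np.array([0.55206,0.03459])
for nm in("top","side"):
    d=np.load(f"pics/{nm}0.npy");P=[]
    for v in range(150,270):
        for u in range(255,345):
            p=world(nm,u,v,d[v,u]);l=R.T@(p[:2]-t)*1e3
            if 60<l[0]<130 and abs(l[1])<16 and p[2]>.025:P.append((l[0],l[1],p[2]*1e3))
    P=np.array(P);P=P[P[:,0].argsort()];print(nm,len(P));print(np.round(P[:25]).tolist())
E
```

```text
top 207
[[89.0, 8.0, 48.0], [89.0, 2.0, 40.0], [89.0, -4.0, 31.0], [89.0, -7.0, 27.0], [89.0, -2.0, 35.0], [89.0, 4.0, 41.0], [89.0, 9.0, 47.0], [89.0, -11.0, 49.0], [89.0, 11.0, 46.0], [89.0, -9.0, 50.0], [89.0, -6.0, 52.0], [89.0, 13.0, 43.0], [89.0, -4.0, 53.0], [89.0, -2.0, 54.0], [90.0, 0.0, 54.0], [90.0, 2.0, 53.0], [90.0, 5.0, 56.0], [90.0, 6.0, 53.0], [90.0, 8.0, 51.0], [91.0, 9.0, 48.0], [91.0, 12.0, 49.0], [91.0, -11.0, 50.0], [91.0, -9.0, 51.0], [91.0, -6.0, 53.0], [91.0, -4.0, 54.0]]
side 179
[[87.0, -8.0, 52.0], [88.0, 11.0, 45.0], [89.0, -4.0, 54.0], [89.0, -14.0, 46.0], [89.0, -6.0, 54.0], [89.0, 6.0, 52.0], [89.0, 3.0, 54.0], [90.0, -2.0, 54.0], [90.0, 10.0, 49.0], [90.0, 5.0, 53.0], [90.0, -9.0, 52.0], [91.0, 11.0, 45.0], [91.0, -11.0, 52.0], [91.0, 8.0, 52.0], [91.0, -0.0, 56.0], [91.0, -7.0, 53.0], [91.0, -12.0, 50.0], [91.0, -0.0, 53.0], [91.0, 1.0, 54.0], [92.0, 7.0, 52.0], [92.0, -10.0, 51.0], [92.0, 3.0, 55.0], [92.0, -14.0, 47.0], [92.0, 12.0, 44.0], [92.0, -5.0, 54.0]]
```

The untouched disc face was at lane x ≈ 89–90 and the jar front is now at about 98.5. That puts the plunger in by about 8.5–9 mm of 12. I'm releasing and withdrawing.

Call:
carry_out:
  series: "0 0 0 0;0 0 0 0;0 0 0 0;0 0 0 0;0 0 0 0;0 0 0.01 0;0 0 0.03 0;0 0 0.04 0;0 0 0.04 0;0.01 -0.05 0.04 0;0.01 -0.06 0.03 0;0 -0.06 0 0;0 -0.06 0 0;0 0 0 0"
  jaw: 1

```text
time: 22.32
tool_pos: [0.5636, -0.1135, 0.2365]
tcp_rot: [2.113, 2.322, -0.0]
wrist_force: [0.0, 1.5, 0.7]
width: 0.996
grip_force: 0.0
```

Run:
```python
from h import *
th=np.radians(95.7234);R=np.array([[np.cos(th),-np.sin(th)],[np.sin(th),np.cos(th)]]);t=np.array([0.55206,0.03459])
im2,_=eyes.read_camera("side");im,d=eyes.read_camera("top")
cv2.imwrite("pics/fin.png",np.vstack([cv2.resize(x[100:280,250:450],None,fx=1.6,fy=1.6) for x in(im,im2)]))
hsv=cv2.cvtColor(im,cv2.COLOR_BGR2HSV)
m=cv2.inRange(hsv,(100,120,60),(130,255,255));m[:125]=0;m[:,:250]=0
n,lab,st,ce=cv2.connectedComponentsWithStats(m)
for i in range(1,n):
    if st[i,4]>60:
        p=atz("top",*ce[i],.078);v,u=ce[i][::-1].astype(int);print(st[i],world("top",u,v,d[v,u])[2],R.T@(p[:2]-t)*1e3)
```

```text
[282 146  17  18 231] 0.022051948494792084 [ 79.58773319 -67.99289823]
[286 178  20  19 294] 0.07889177460305197 [75.00919246  0.43549945]
[386 202  25  25 482] 0.07797415452579026 [-120.63033627   72.93140437]
```

View pics/fin.png

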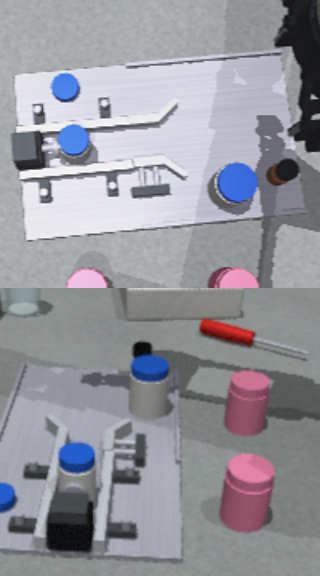

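The slim jar stands at about x = 75, a bit less than the hand reading suggested. I'll check the disc face directly before handing in.

Run:
```python
from h import *
th=np.radians(95.7234);R=np.array([[np.cos(th),-np.sin(th)],[np.sin(th),np.cos(th)]]);t=np.array([0.55206,0.03459])
for nm in("top","side"):
    im,d=eyes.read_camera(nm);d0=np.load(f"pics/{nm}0.npy")
    for k,D in(("before",d0),("now",d)):
        P=[]
        for v in range(150,270):
            for u in range(255,345):
                p=world(nm,u,v,D[v,u]);l=R.T@(p[:2]-t)*1e3
                if 40<l[0]<150 and abs(l[1])<22 and p[2]>.025:P.append((l[0],l[1],p[2]*1e3))
        P=np.array(P)
        rim=P[(abs(P[:,1])<8)&(P[:,2]>49)&(P[:,2]<57)&(P[:,0]<115)]
        lid=P[(P[:,2]>74)]
        blk=P[(P[:,2]>61)&(P[:,2]<67)&(P[:,0]>100)]
        print(nm,k,"rim",np.round(np.sort(rim[:,0]),1).tolist(),"blk min",blk[:,0].min().round(1), "lid",lid[:,0].min().round(1) if len(lid) else 0,lid[:,0].max().round(1) if len(lid) else 0)
```

```text
top before rim [89.2, 89.3, 89.4, 89.6, 89.8, 89.8, 90.2, 91.2, 91.3, 91.4, 91.6, 91.7, 92.0, 92.2, 93.3, 93.4, 93.5, 93.7, 93.8, 94.0, 94.3, 94.4] blk min 124.4 lid 0 0
top now rim [97.4, 97.5, 97.6, 97.6, 98.1, 98.1, 98.3, 98.5, 99.4, 99.5, 99.7, 99.9, 99.9, 100.1, 100.3, 100.5, 101.5, 101.5, 101.7, 101.8, 102.1, 102.1, 102.5, 102.5] blk min 124.3 lid 57.6 94.3
side before rim [87.2, 89.0, 89.1, 89.2, 89.2, 89.6, 89.8, 90.9, 90.9, 91.0, 91.0, 91.7, 92.1, 92.1, 92.5, 93.0, 93.2, 93.6, 93.6, 93.9, 94.0, 94.0, 94.1, 94.1, 94.2, 94.3, 94.3, 94.4, 94.5, 94.6, 94.6, 94.6, 94.7, 94.7, 95.2, 95.3, 95.4, 95.4, 97.2] blk min 124.1 lid 0 0
side now rim [93.4, 93.6, 93.8, 94.7, 95.2, 95.2, 95.3, 95.5, 95.5, 95.6, 96.0, 96.0, 96.4, 96.8, 96.9, 97.2, 97.4, 97.5, 97.6, 97.7, 97.8, 98.7, 98.8, 99.0, 99.0, 99.1, 99.4, 99.5, 99.8, 100.6, 100.7, 100.7, 100.8, 101.4, 101.4, 101.5, 101.6, 101.9, 102.1, 102.1, 102.1, 102.1, 102.2, 102.3, 102.4, 102.6, 102.6, 102.7, 102.8, 102.9, 102.9, 103.0, 103.1, 103.1, 103.2, 103.3, 103.4, 103.5, 103.9, 104.2] blk min 123.9 lid 58.0 97.3
```

The disc rim moved from 89.2 to 97.4, so the plunger is in by about 8.2 mm, more than the 6 mm needed. Everything is standing and the vial is untouched.

```bash
python3 -c "
from h import *
print(bot.finish_job())"
```

```text
the job is handed in; nothing more can be done
None
```

The job is done and handed in: the wide jar stands aside on the plate at lane (-120, 73), the slim jar stands against the stop with the plunger in about 8 of its 12 mm, and the vial was left alone.

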